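# Reseat a parcel scale's platform and zero it

### The arm

A 6-joint arm with a two-finger parallel gripper is mounted at the origin on the work surface. World frame = base frame: x ahead of the robot, y to its left, z up, the work surface at z = 0. Lengths are in m, angles in rad, forces in N, time in s.
With the tool pointing down it reaches from about 0.35 to 0.775 m from the base axis. Payload 5.5 kg.
Tool frame: the origin (TCP) lies at the very end of the fingers, on their centre line; the grasp point (between the pads) lies 19 mm behind it (arm.grip_depth is the distance from the TCP to the grasp point, in m); z points along the fingers, x is the direction in which the jaws open and shut, and the axes are right-handed (so a half turn about z gives the same grasp; the last joint's range is limited). The gripper opens to 85 mm and grips with 20 to 120 N. Pads are 22 mm wide; open, the fingers measure 114 mm over their backs; the gripper's body (76 mm by 85 mm) begins 54 mm behind the grasp point. The pads swing forward as they close: fully open they stand 13 mm farther back than shut.
Start: joints at [0.965, 0.313, 0.046, 1.304, 0, 1.431], TCP at [0.258, 0.514, 0.231] pointing down, gripper open.
Joint ranges: [-2.76, 2.76], [-0.86, 1.69], [-1.03, 1.26], [-2.2, 2.34], [-1.47, 1.5], [-3.14, 3.14]. Speed limits (rad/s): [2.57, 2.57, 3.14, 3.14, 3.14, 3.14].

### API

Orientations are given as a unit quaternion [w, x, y, z].
In Python, from rig import arm, get_image, camera_model, ticket gives the robot as it stands.
- The arm moves only by the tool jog_arm, never from a script. Its argument "plan" is a list that holds one entry, the list of rows, each a list of 4 numbers: the shift along the world's x, y, z in m, then the turn about the world's z in rad. In form: [[[dx, dy, dz, yaw], ...]]. A call has 1 to 12 rows; each row is the pose to reach, as a shift and turn from the pose commanded when the call began; what a row does not reach only later rows make up. A row lasts 1/8 s, in which the tool goes at most 62.5 mm and 10.7 degrees, less where a joint would pass 70% of its speed; a pose out of reach is approached as far as the arm can. A call with a gripper value outside its range is refused whole. "jaw" is the finger opening in m, from 0 to 0.0854, set as the call begins (left out, the last holds). The fingers move at their own pace and stop on an object; "newtons" is the grip in N (left out, the last holds). Time passes only in rows, so rows that repeat a pose let the fingers close. It gives the time, the measured TCP pose, the force and the opening at its end, in the units of the state.
- arm.read_state(): the state, without advancing time (a new reading comes with each control period).
- get_image(name): name is "side" or "top"; returns (picture, depth): 400x640x3 uint8, red, green, blue; 400x640 float32, m along the optical axis (not along the pixel's ray), 0 where there is no reading.
- camera_model(name): a dict with "fov_y" (degrees; the focal length in pixels is half the picture's height over the tangent of half this angle, whatever the lens; pixels are square), "cx", "cy" (the principal point, pixels), "dist_coeffs" ([k1, k2, p1, p2, k3] as OpenCV has them; the pictures are not rectified), "R" (3x3) and "t" (3): a world point X has camera coordinates R X + t. Camera axes: x right, y down, z forward; pixel columns grow to the right and rows downward; lengths in m; the calibration is good to about 2 mm. A picture is of the moment at which its call begins. camera_model takes no time and is no camera call.
- ticket.sign_off(): hands the job in, once; it reports no verdict.
The state is a dict: "clock": time; "joint_pos": joint angles; "qvel": joint speeds; "joint_torque": joint torques, N m; "ee_pos": TCP position; "orientation": TCP orientation; "ft_force": force on the tool from outside, world axes, zero at the start; "torque": the same for the moment, N m; "finger_gap": opening from 0.0 (shut) to 1.0 (fully open).
Only numpy, scipy, OpenCV 4.12 (cv2) and the standard library are available. Lean on these libraries where they do the work, as an engineer would, in place of code of your own. Each camera call takes 0.05 s, during which the arm holds its last target.

### The job

The steel weighing platform of the parcel scale was knocked off its seats while the mail-room table was being wiped. Slide it gently back over the scale until all three ball feet have dropped fully home and it sits level and square, then press the scale's zero key all the way down and let it go. Leave everything else on the table where it is.

Things in the scene. Friction and masses are not known exactly. Their poses are not given: they have to be found in the camera images.
- scale: Fixed base of the parcel scale, a grey slab x -225 to +90, y -100 to +100, 35 mm high. Origin on the table top, below where the platform's centre belongs; x points away from the scale's front (display and key, x about -190), y to its left, z up. An aluminium seat frame on it carries the platform.
- deck (a point): Flat deck of the seat frame, 55 mm above the table; origin above the base's origin, axes as the base. The deck spans x -140 to +82, y -85 to +95 mm. The frame with all three seats has crept up to 10 mm along the base's x, either way, by an amount NOT reported (this point does not show it): feel for it, or look. It never shifts sideways; pushing the platform cannot move it.
- seats (a point): Nominal seat level, 50 mm above the table; axes as the base. Seats, recessed in the deck, nominally: cone at (55, -40) mm, mouth 15 mm across; V-groove along x, y = -40, x -76 to -36, mouth 15 mm wide; flat-floored pocket x -26 to +16, y 44 to 76. Cone and groove walls 60 degrees steep. All share the frame's unreported x shift. Pushed to +x, the groove and pocket feet drop first, the cone foot last.
- platform: Loose steel platform, 190 (x) x 200 (y) mm, 0.6 to 1 kg, on three polished 16 mm balls at (55,-40), (-50,-40), (0,60) mm. Origin at its centre, level with the balls' undersides; its straight vertical sides span 13 to 33 mm above that. Its x belongs along the base's x. Starts with its feet on the flat deck, 48 to 60 mm to the base's -x, up to 20 mm sideways, turned up to 0.12 rad.
- platform_front (a point): Middle of the platform's front (-x) side, 10 mm below its top. A push of 1 to 3 N slides the platform on the deck. Needed: push to base +x. Feet slip in by themselves within about 5 mm of their seats; pushing on with some 5 to 15 N drives them out again beyond. A finger pressed to a side can hold a foot up by friction: back off to let it drop.
- platform_top (a point): Centre of the platform's top, 33 mm above its origin. All feet home: level, top 83 mm above the table, y = 0 and x within 10 mm of 0 in the base's frame. Feet on the deck: 88 mm. With the cone foot not home it is tilted by 0.05 rad.
- zero_key (a joint): The scale's zero key, how far it is pressed (m): 0 up, 0.006 fully down. Spring-loaded, 5 N at the bottom.
- zero_key_top (a point): Centre of the zero key's top: a round grey key of 26 mm diameter in a black collar of 44 mm, on the scale's front right, 52 mm above the table; pressed straight down.
- tape_roll: Bystander: roll of clear tape lying flat, 84 mm across, 24 mm high; origin at centre of underside.
- marker: Bystander: marker pen lying flat, 130 mm long along its x, 16 mm thick; origin at centre of underside.
- stapler: Bystander: stapler 150 mm long along its x, 36 mm wide, 45 mm high; origin at centre of underside.
- parcel: Bystander: small carton 130 x 90 x 45 mm; origin at centre of underside.
- mask_box: Bystander: box of dust masks 120 x 200 x 110 mm; origin at centre of underside.
- pen_mug: Bystander: white mug, 84 mm across, 95 mm high; origin at centre of underside.
- cleaner: Bystander: white bottle, 70 mm across, 190 mm high; origin at centre of underside.

How it is judged:
On the way, in this order (a step that is already met when the one before it is completed fails the run):
1. the platform is fully home on its three seats (x of platform in the frame of scale between -0.018 and 0.018 m and y of platform in the frame of scale between -0.006 and 0.006 m and z of platform in the frame of scale between 0.047 and 0.0522 m and angle between platform's own z axis and vertical below 0.02 rad and angle between the x axis of platform and the x axis of scale, either way round below 0.04 rad), for 0.3 s.
2. then, with the platform home, the zero key is pressed down (all of step 1 and value of joint zero_key above 0.0045 m), for 0.05 s.
At the end, for the whole second after the job is handed in: The platform rests still on all three seats: its origin 47 to 52.2 mm above the table, tilted less than 0.02 rad, turned less than 0.04 rad from the base, within 6 mm sideways and 18 mm lengthwise of the base's origin; the zero key is up again (under 1.5 mm) (all of step 1 and linear speed of platform below 0.01 m/s and value of joint zero_key below 0.0015 m); the robot touches nothing.
It fails at once if the robot pushes or presses the platform with more than 35 N (contact force between any of the fingers, the arm and platform above 35 N).
It fails at once if a bystander is moved by more than 30 mm (distance of any of tape_roll, marker, stapler, parcel, mask_box, pen_mug, cleaner from where it was at the start of the episode above 0.03 m).
It also fails if it takes over 70 s, if anything falls off the work surface, if the arm or the gripper's body presses on something with over 40 N, if the wrist force passes 120 N, or if a joint passes its speed limit or range.

## Working session

There is one attempt and no reset: what is moved stays moved. The work goes in short steps, Python scripts to look and compute and a tool call to move; the robot and the scene stay as the last step left them, time stands still between calls to the robot, and variables do not carry over. Pictures are saved under pics/ and viewed, and the job is handed in when it is done.

Besides the shell and the picture viewer there is one more tool, called after ">>>" by a JSON object that holds its "method" and its "body". jog_arm: Moves the arm, as the interface text tells. Its arguments: {"type":"object","properties":{"plan":{"type":"array","items":{"type":"array","items":{"type":"array","items":{"type":"number"}}}},"jaw":{"type":"number"},"newtons":{"type":"number"}},"required":["plan"]}

```bash
mkdir -p pics; ls
python3 - <<'E'
from rig import arm, get_image, camera_model
import cv2,numpy as np
for n in("side","top"):
    im,d=get_image(n); cv2.imwrite(f"pics/{n}0.png",im[:,:,::-1]); np.savez(f"{n}0.npz",im=im,d=d)
    print(n,camera_model(n))
print(arm.read_state())
E
```

```text
pics
side {'fov_y': 55.9372586668997, 'cx': 312.9873647844983, 'cy': 196.10095681012356, 'dist_coeffs': array([-0.06692885,  0.        ,  0.        ,  0.        ,  0.        ]), 'R': array([[ 0.87029705, -0.49219921,  0.01797161],
       [-0.31977531, -0.59241983, -0.73944743],
       [ 0.37460218,  0.63779204, -0.67297438]]), 't': array([-0.436206  ,  0.22824363,  1.098181  ])}
top {'fov_y': 45.191828929761925, 'cx': 312.8553404087236, 'cy': 205.28387424718792, 'dist_coeffs': array([-0.07665626,  0.        ,  0.        ,  0.        ,  0.        ]), 'R': array([[ 2.40006817e-02, -9.99710031e-01,  1.95468314e-03],
       [-9.96215392e-01, -2.40800798e-02, -8.35167209e-02],
       [ 8.35395725e-02,  5.71728111e-05, -9.96504459e-01]]), 't': array([-0.01855932,  0.51051518,  1.3363617 ])}
{'clock': 0.1, 'joint_pos': array([9.65377088e-01, 3.13957289e-01, 4.51650213e-02, 1.30362730e+00,
       6.55559572e-06, 1.43118913e+00]), 'qvel': array([-0.00087418, -0.00184034,  0.00242918, -0.00113193, -0.00059897,
       -0.00030076]), 'joint_torque': array([ 3.30869669e-03, -4.81724739e+01,  2.99244297e+01,  1.27232244e-02,
       -6.12024223e-05,  1.29814751e-05]), 'ee_pos': array([0.25802308, 0.51337451, 0.23050947]), 'orientation': array([ 3.22662543e-04,  8.51218985e-01,  5.24810042e-01, -7.44731314e-04]), 'ft_force': array([-0.31472962,  0.12670388,  0.31926698]), 'torque': array([ 0.07620346, -0.00918699,  0.02976747]), 'finger_gap': 1.0017657389054875}
```

View pics/side0.png

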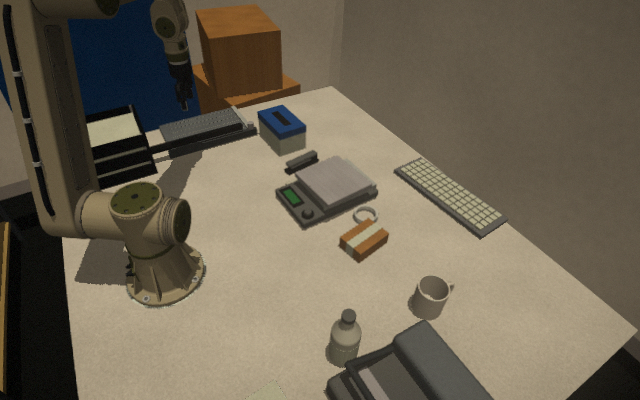

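View pics/top0.png

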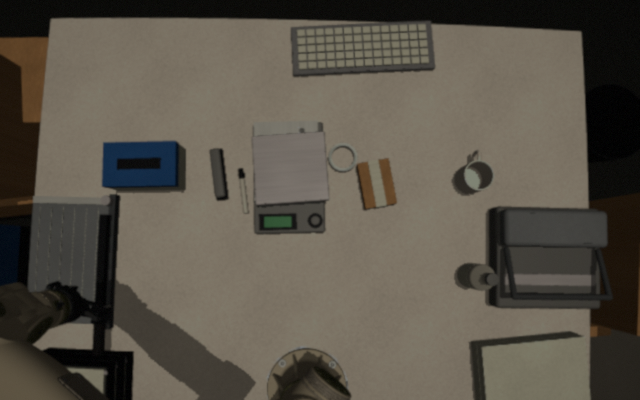

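The top view shows the scale at about px (290,178), with its front (display and key) towards the robot and the key at about (315,221). The tape roll is at (342,158) and the marker at (243,190), both close beside it. I'll zoom in next.

```bash
cat > h.py <<'E'
import numpy as np,cv2
from rig import camera_model
def K(n):
    c=camera_model(n); f=200/np.tan(np.radians(c["fov_y"]/2))
    return np.array([[f,0,c["cx"]],[0,f,c["cy"]],[0,0,1]]),c["dist_coeffs"],c["R"],c["t"]
def rays(n,uv):
    k,d,R,t=K(n); p=cv2.undistortPoints(np.array(uv,float).reshape(-1,1,2),k,d)[:,0]
    return -R.T@t, np.c_[p,np.ones(len(p))]@R
def plane(n,uv,z):
    o,r=rays(n,uv); s=(z-o[2])/r[:,2]; return o+r*s[:,None]
def cloud(n,d):
    v,u=np.mgrid[0:400,0:640]; o,r=rays(n,np.c_[u.ravel(),v.ravel()])
    return (o+r*d.ravel()[:,None]).reshape(400,640,3)
def proj(n,X):
    k,d,R,t=K(n); return cv2.projectPoints(np.array(X,float).reshape(-1,3),cv2.Rodrigues(R)[0],t,k,d)[0][:,0]
E
python3 - <<'E'
from h import *
f=np.load("top0.npz"); im=f["im"]; P=cloud("top",f["d"])
cv2.imwrite("pics/topz.png",cv2.resize(im[110:245,200:405,::-1],None,fx=3.9,fy=3.9,interpolation=cv2.INTER_CUBIC))
s=np.load("side0.npz")["im"]; cv2.imwrite("pics/sidez.png",cv2.resize(s[140:260,260:420,::-1],None,fx=5,fy=5,interpolation=cv2.INTER_CUBIC))
for v in range(118,240,4): print(v,[int(round(1000*z)) for z in P[v,246:336:5,2]])
E
```

```text
118 [4, 3, -3, -3, -6, -6, -3, 3, -4, -2, 1, 0, -3, 1, -4, -2, 1, -4]
122 [-2, 0, 58, 50, 54, 50, 60, 59, 57, 56, 55, 53, 54, 52, 53, 0, -3, 1]
126 [-4, -1, 54, 51, 54, 58, 50, 51, 58, 55, 52, 57, 55, 55, 52, 34, -4, -4]
130 [-3, -1, 52, 56, 53, 56, 50, 52, 47, 53, 53, 42, 58, 54, 56, 30, 1, -2]
134 [-3, -2, 53, 56, 58, 57, 57, 84, 86, 89, 87, 85, 89, 88, 88, 86, -1, -1]
138 [-1, 1, 92, 88, 84, 83, 86, 89, 86, 90, 89, 89, 87, 85, 82, 89, 3, -1]
142 [-2, 0, 88, 85, 92, 85, 89, 88, 88, 87, 84, 88, 86, 86, 89, 83, -2, -7]
146 [-6, 2, 85, 82, 90, 86, 87, 87, 89, 88, 88, 86, 87, 88, 88, 87, -8, -2]
150 [-1, -7, 93, 87, 89, 86, 85, 87, 87, 88, 88, 92, 86, 87, 84, 89, 0, 29]
154 [-5, 1, 85, 86, 88, 86, 90, 83, 89, 88, 85, 88, 91, 85, 85, 89, 1, 19]
158 [0, 0, 82, 84, 90, 82, 83, 88, 87, 87, 87, 87, 86, 86, 85, 83, 1, 21]
162 [-5, 1, 88, 83, 92, 90, 86, 87, 86, 86, 91, 88, 1374, 89, 85, 85, 1, 28]
166 [-3, -1, 82, 86, 84, 83, 84, 86, 86, 87, 89, 86, 88, 91, 89, 85, 82, 11]
170 [-1, 2, 84, 87, 85, 82, 87, 83, 86, 92, 86, 87, 84, 86, 84, 87, 88, -1]
174 [4, -4, 87, 86, 86, 87, 86, 87, 93, 87, 
[... 520 characters left out ...]
7, 85, 83, 79, 80, 37, 39, 32, 34, 1, -1]
206 [10, 3, 37, 34, 35, 39, 35, 36, 32, 35, 31, 34, 33, 40, 33, 38, 1, -3]
210 [13, -3, 32, 35, 33, 32, 31, 34, 33, 1374, 34, 35, 36, 31, 36, 33, -7, 0]
214 [0, -4, 31, 33, 37, 35, 30, 32, 36, 40, 33, 36, 35, 45, 40, 32, 6, 0]
218 [0, -1, 36, 37, 38, 36, 42, 39, 36, 37, 40, 36, 41, 48, 45, 38, 2, 1]
222 [0, -2, 33, 36, 35, 37, 35, 37, 37, 33, 31, 42, 40, 48, 53, 41, -5, 2]
226 [1, -2, 39, 39, 36, 36, 37, 36, 36, 33, 30, 39, 38, 41, 39, 34, 0, -1]
230 [4, -2, 31, 33, 33, 33, 29, 32, 33, 34, 36, 35, 32, 35, 34, 32, 1, -6]
234 [0, 0, 4, 3, 1, 0, -4, -2, 3, -5, 1, 0, -1, -1, 1, -5, 0, -1]
238 [0, -4, 3, -1, 1, 2, 1, -4, -2, 3, -3, 2, 1, -4, -1, 3, -1, 4]
```

View pics/topz.png

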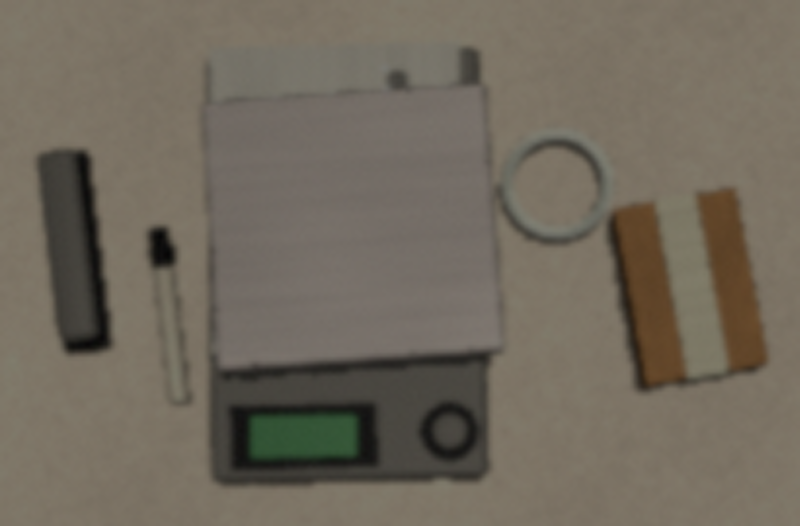

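View pics/sidez.png

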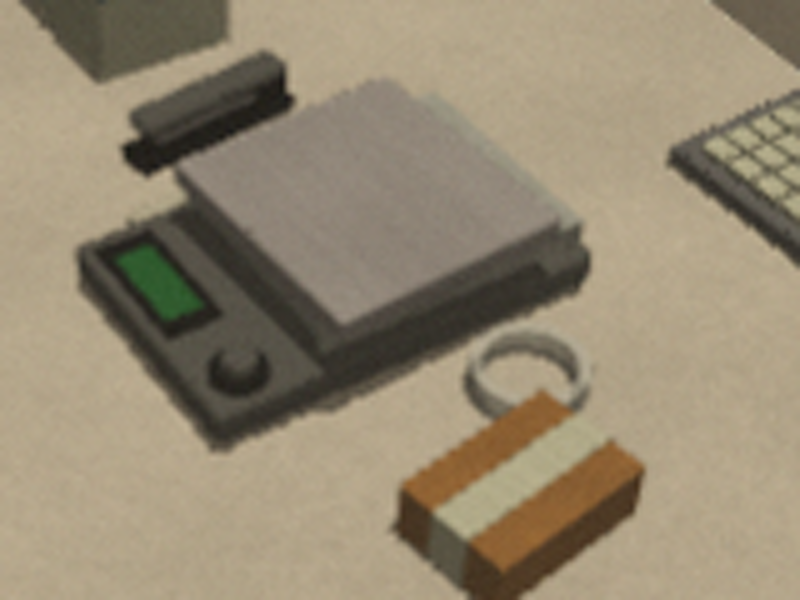

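```bash
cat > m.py <<'E'
from h import *
import sys
from scipy.ndimage import map_coordinates,gaussian_filter
def edge(n,g,p0,p1,z,half=5,trim=.12):
    """refine the line p0-p1 (px) by max gradient across it; return world points on plane z"""
    p0,p1=np.array(p0,float),np.array(p1,float); t=(p1-p0)/np.linalg.norm(p1-p0); nn=np.array([-t[1],t[0]])
    pts=[];s=np.arange(-half,half+.01,.25)
    for a in np.linspace(trim,1-trim,40):
        c=p0+a*(p1-p0); q=c+s[:,None]*nn
        gr=np.abs(np.gradient(np.stack([map_coordinates(g[:,:,k],[q[:,1],q[:,0]],order=1) for k in range(3)]),axis=1)).sum(0)
        pts.append(q[np.argmax(gr)])
    W=plane(n,pts,z)[:,:2]
    for _ in range(4):
        m=W.mean(0); d=np.linalg.svd(W-m)[2][0]; r=np.abs((W-m)@[-d[1],d[0]]); W=W[r<=max(.0015,2*np.median(r))]
    return m,d,r.max()*1000,len(W)
def ang(d):
    a=np.arctan2(d[1],d[0]); return (a+np.pi/4)%(np.pi/2)-np.pi/4
def inter(a,b):
    k=np.linalg.solve(np.c_[a[1],-b[1]],b[0]-a[0]); return a[0]+k[0]*a[1]
E
python3 - <<'E'
from m import *
im=np.load("top0.npz")["im"]; g=gaussian_filter(im.astype(float),(.7,.7,0))
Z=lambda x,y:((x+.5)/3.9-.5+200,(y+.5)/3.9-.5+110)
print("cam",-camera_model("top")["R"].T@camera_model("top")["t"])
E={"pf":(Z(222,368),Z(500,350),.088),"pb":(Z(207,102),Z(485,87),.088),"pl":(Z(207,102),Z(222,368),.088),"pr":(Z(485,87),Z(500,350),.088),
"bf":(Z(214,480),Z(486,474),.035),"br":(Z(487,362),Z(487,470),.035),"bl":(Z(214,372),Z(214,475),.035),"deckback":(Z(212,48),Z(455,45),.055)}
R={}
for k,(a,b,z) in E.items():
    R[k]=edge("top",g,a,b,z,half=4 if k!="bl" else 3); m,d,r,nn=R[k]; print(k,m.round(4),"ang %.4f"%ang(d),"res %.1f n%d"%(r,nn))
for q in ("pf","pb"):
    for w in("pl","pr"): print(q,w,inter(R[q],R[w]).round(4))
print("bfr",inter(R["bf"],R["br"]),"bfl",inter(R["bf"],R["bl"]))
print("cone",plane("top",[Z(397,79)],.055),"key",plane("top",[Z(449,431)],.052), "tape",plane("top",[Z(556,186)],.024))
E
```

```text
cam [ 0.39738943 -0.0063371   1.37436322]
pf [0.5131 0.0503] ang 0.0931 res 1.3 n39
pb [0.7013 0.0746] ang 0.0909 res 1.2 n28
pl [0.5916 0.1601] ang 0.0636 res 1.3 n37
pr [ 0.6126 -0.0439] ang 0.0969 res 1.0 n23
bf [0.4295 0.0563] ang 0.0312 res 1.6 n31
br [ 0.4796 -0.0398] ang 0.0204 res 1.0 n40
bl [0.4694 0.1584] ang 0.0381 res 1.0 n40
deckback [0.7433 0.0776] ang 0.0514 res 1.5 n30
pf pl [0.5034 0.1545]
pf pr [ 0.5227 -0.0526]
pb pl [0.6929 0.1666]
pb pr [ 0.7112 -0.0343]
bfr [ 0.43252309 -0.04075709] bfl [0.42636697 0.15675279]
cone [[0.71880302 0.0307865  0.055     ]] key [[ 0.46731862 -0.01248168  0.052     ]] tape [[ 0.6496007 -0.0864675  0.024    ]]
```

Run:
```python
from m import *
im=np.load("top0.npz")["im"][112:240,245:335]
a=cv2.resize(im[:,:,::-1],None,fx=6,fy=4.6875*1.0,interpolation=cv2.INTER_NEAREST)
a=cv2.resize(im[:,:,::-1],None,fx=4.6,fy=4.6,interpolation=cv2.INTER_NEAREST)
a=np.clip(a.astype(float)*2-60,0,255).astype(np.uint8)
lab=cv2.cvtColor(im,cv2.COLOR_RGB2LAB); A=cv2.resize(cv2.normalize(cv2.GaussianBlur(lab[:,:,1],(3,3),0),None,0,255,cv2.NORM_MINMAX),(a.shape[1],a.shape[0]),interpolation=cv2.INTER_NEAREST)
o=np.hstack([a,cv2.cvtColor(A,cv2.COLOR_GRAY2BGR)]); print(o.shape)
cv2.imwrite("pics/z2.png",o[:,:800])
```

```text
(589, 828, 3)
```

View pics/z2.png

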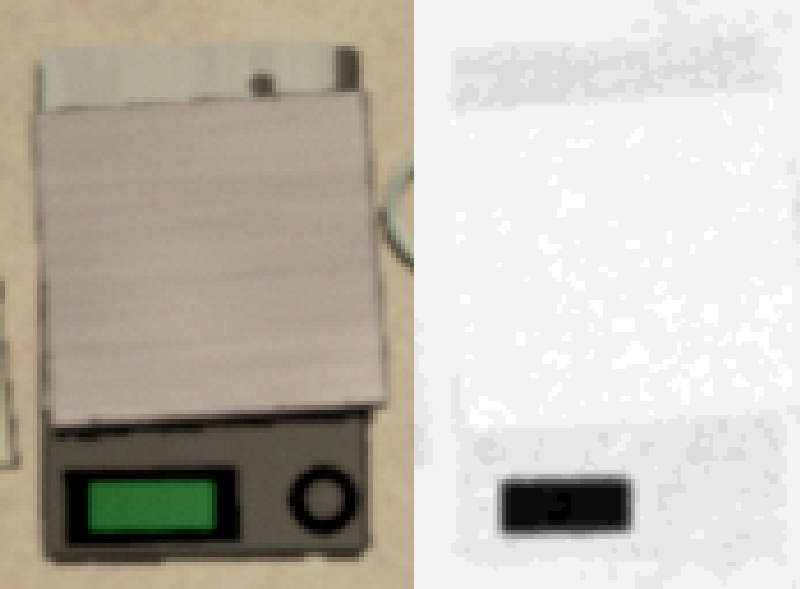

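Run:
```python
from m import *
Z=lambda x,y:((x+.5)/4.6-.5+245,(y+.5)/4.6-.5+112)
im=np.load("top0.npz")["im"]; g=gaussian_filter(im.astype(float),(.5,.5,0))
R={}
for k,a,b,z,h in [("brB",Z(358,55),Z(359,90),.035,2),("brF",Z(369,415),Z(370,540),.035,2.5),("blF",Z(45,440),Z(45,540),.035,2.5),("blB",Z(39,60),Z(38,105),.035,2),("bf",Z(60,560),Z(360,556),.035,2.5),
 ("pl",Z(37,112),Z(54,424),.088,2),("pr",Z(365,92),Z(385,405),.088,2),("pf",Z(54,424),Z(385,405),.088,2.5),("pb",Z(37,112),Z(365,92),.088,2.5)]:
    R[k]=edge("top",g,a,b,z,half=h); m,d,r,nn=R[k]; print(k,m.round(4),"ang %.4f"%ang(d),"res %.1f n%d"%(r,nn))
for s in"rl": d=R["b"+s+"B"][0]-R["b"+s+"F"][0]; print(s,"base yaw",np.arctan2(d[1],d[0]))
C=[inter(R[q],R[w]) for q in("pf","pb") for w in("pl","pr")]; print(np.round(C,4),np.mean(C,0))
print("widths",np.linalg.norm(C[0]-C[1]),np.linalg.norm(C[2]-C[3]),np.linalg.norm(C[0]-C[2]))
print("cone",plane("top",[Z(263,84)],.055),"key",plane("top",[Z(323,500)],.052))
```

```text
brB [ 0.7324 -0.0282] ang 0.0620 res 0.5 n40
brF [ 0.4821 -0.0395] ang 0.0239 res 0.8 n40
blF [0.4697 0.1586] ang 0.0324 res 0.4 n40
blB [0.7243 0.1734] ang 0.0697 res 1.4 n28
bf [0.4297 0.0548] ang 0.0370 res 1.4 n36
pl [0.5972 0.1572] ang 0.1353 res 1.7 n29
pr [ 0.614  -0.0403] ang 0.0966 res 4.7 n40
pf [0.5131 0.0499] ang 0.0920 res 1.3 n39
pb [0.7012 0.0714] ang 0.0852 res 1.3 n34
r base yaw 0.045007812046931765
l base yaw 0.05811746164928898
[[ 0.5044  0.1446]
 [ 0.5223 -0.0492]
 [ 0.6928  0.1702]
 [ 0.71   -0.031 ]] [0.60736396 0.05862984]
widths 0.19463113420511252 0.20199595291921807 0.19015766711701657
cone [[0.71887001 0.02978223 0.055     ]] key [[ 0.46687305 -0.01268421  0.052     ]]
```

>>> {"method": "jog_arm", "body": {"plan": [[[0.03, -0.05, 0, -0.1], [0.06, -0.1, 0, -0.2], [0.09, -0.15, 0, -0.3], [0.12, -0.2, 0, -0.4], [0.15, -0.25, 0, -0.5], [0.18, -0.3, 0, -0.6], [0.21, -0.35, 0, -0.7], [0.24, -0.4, 0, -0.8], [0.27, -0.45, 0, -0.9], [0.3, -0.5, 0, -1.0], [0.33, -0.55, 0, -1.058], [0.354, -0.6, 0, -1.058]]], "jaw": 0.0854}}

```text
clock: 1.6
ee_pos: [0.613, -0.088, 0.2307]
orientation: [-0.0, 1.0, 0.023, -0.0]
ft_force: [0.3, 0.2, -0.2]
finger_gap: 1.003
```

>>> {"method": "jog_arm", "body": {"plan": [[[0, 0, -0.04, 0], [0, 0, -0.09, 0], [0, 0, -0.13, 0], [0, 0, -0.16, 0], [0, 0, -0.168, 0], [0, 0, -0.168, 0]]]}}

```text
clock: 2.35
ee_pos: [0.6121, -0.0862, 0.0632]
orientation: [-0.0, 1.0, 0.024, -0.0]
ft_force: [-0.1, -0.4, -0.0]
finger_gap: 0.998
```

```bash
cat > snap.py <<'E'
import sys
from h import *
from rig import get_image,arm
i=sys.argv[1]; o=[]
for n in("top","side"):
    im,d=get_image(n); np.savez(f"{n}{i}.npz",im=im,d=d)
    c=im[105:245,220:375] if n=="top" else im[130:270,260:420]
    c=cv2.resize(c[:,:,::-1],None,fx=2.5*1.0,fy=2.5,interpolation=cv2.INTER_CUBIC)
    o.append(np.clip(c.astype(float)*1.8-30,0,255).astype(np.uint8))
cv2.imwrite(f"pics/s{i}.png",np.hstack(o)); s=arm.read_state(); print(s["clock"],s["ee_pos"].round(4),s["ft_force"].round(2))
E
python3 snap.py 1
```

```text
2.45 [ 0.6134 -0.0865  0.0648] [-1.12 -0.05 -0.3 ]
```

View pics/s1.png

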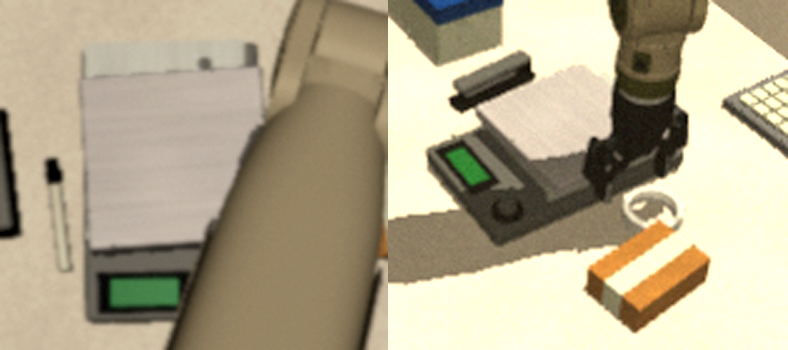

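The side view shows both fingers standing off the platform's right side, clear above the tape roll. Next I push gently to the left.

>>> {"method": "jog_arm", "body": {"plan": [[[0, 0.01, 0, 0], [0, 0.02, 0, 0], [0, 0.024, 0, 0], [0, 0.026, 0, 0], [0, 0.028, 0, 0], [0, 0.03, 0, 0]]]}}

```text
clock: 3.2
ee_pos: [0.6123, -0.0563, 0.0633]
orientation: [0.0, 1.0, 0.023, 0.0]
ft_force: [-0.3, -0.2, 0.9]
finger_gap: 0.999
```

>>> {"method": "jog_arm", "body": {"plan": [[[0, 0.002, 0, 0], [0, 0.004, 0, 0], [0, 0.004, 0, 0]]]}}

```text
clock: 3.58
ee_pos: [0.612, -0.0524, 0.0633]
orientation: [0.0, 1.0, 0.023, -0.0]
ft_force: [-0.5, -1.5, -0.1]
finger_gap: 0.997
```

>>> {"method": "jog_arm", "body": {"plan": [[[0, 0.002, 0, 0], [0, 0.003, 0, 0], [0, 0.003, 0, 0]]]}}

```text
clock: 3.95
ee_pos: [0.6122, -0.0491, 0.0633]
orientation: [-0.0, 1.0, 0.024, 0.0]
ft_force: [-0.6, -1.9, -0.4]
finger_gap: 0.999
```

```bash
python3 snap.py 2
```

```text
4.05 [ 0.6123 -0.0491  0.0633] [-1.21 -2.54  0.68]
```

View pics/s2.png

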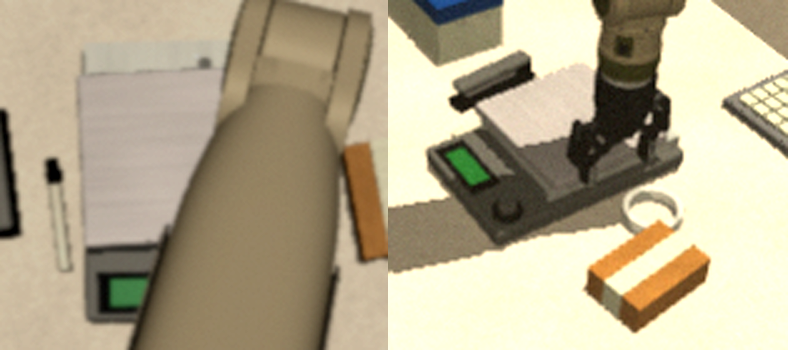

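Contact is made at about 2 N and the platform is turning square. I'll push the remaining 4 mm, back off and measure.

>>> {"method": "jog_arm", "body": {"plan": [[[0, 0.002, 0, 0], [0, 0.004, 0, 0], [0, 0.004, 0, 0]]]}}

```text
clock: 4.42
ee_pos: [0.6123, -0.0447, 0.0633]
orientation: [-0.0, 1.0, 0.024, 0.0]
ft_force: [-0.4, -0.6, 1.0]
finger_gap: 1.005
```

>>> {"method": "jog_arm", "body": {"plan": [[[0, -0.005, 0, 0], [0, -0.03, 0, 0], [0, -0.06, 0.0, 0], [0, -0.12, 0.05, 0], [0, -0.18, 0.1, 0], [0, -0.18, 0.1, 0]]]}}

```text
clock: 5.18
ee_pos: [0.6134, -0.2284, 0.1661]
orientation: [0.001, 1.0, 0.022, 0.002]
ft_force: [-0.4, 0.6, 0.6]
finger_gap: 1.002
```

```bash
python3 snap.py 3
```

```text
5.275 [ 0.614  -0.2291  0.1665] [ 1.35 -0.07  0.57]
```

View pics/s3.png

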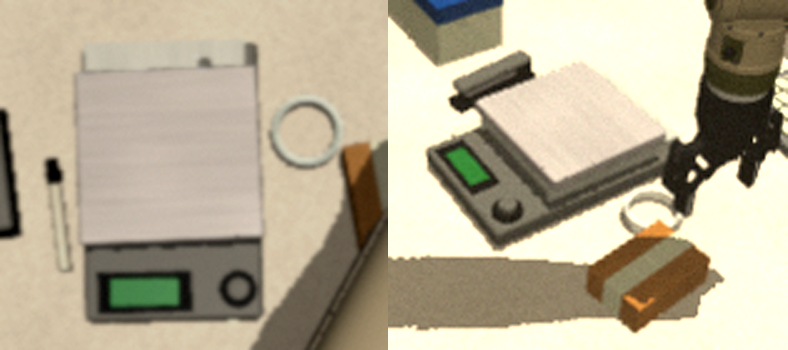

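```bash
cat > pm.py <<'E'
from m import *
def plat(i,c,z=.088,s=2.5,ox=220,oy=105,h=2):
    Z=lambda p:((p[0]+.5)/s-.5+ox,(p[1]+.5)/s-.5+oy)
    im=np.load(f"top{i}.npz")["im"]; g=gaussian_filter(im.astype(float),(.5,.5,0))
    bl,br,fl,fr=map(Z,c); R={}
    for k,a,b in(("pl",bl,fl),("pr",br,fr),("pf",fl,fr),("pb",bl,br)):
        R[k]=edge("top",g,a,b,z,half=h); m,d,r,nn=R[k]; print(k,m.round(4),"ang %.4f"%ang(d),"res %.1f n%d"%(r,nn))
    C=np.array([inter(R[q],R[w]) for q in("pf","pb") for w in("pl","pr")]); print(C.round(4).tolist())
    c=C.mean(0); print("centre",c.round(4),"widths",np.linalg.norm(C[0]-C[1]).round(4),np.linalg.norm(C[0]-C[2]).round(4))
    b=.047;r=c-[.6545,.068]; print("in base",(np.array([[np.cos(b),np.sin(b)],[-np.sin(b),np.cos(b)]])@r).round(4))
E
python3 -c "
from pm import *
plat(3,[(77,72),(257,66),(82,244),(262,241)])"
```

```text
pl [0.6013 0.1675] ang 0.0651 res 1.2 n39
pr [ 0.6179 -0.0353] ang 0.0627 res 1.4 n28
pf [0.516  0.0604] ang 0.0658 res 1.2 n38
pb [0.7049 0.0739] ang 0.0677 res 1.1 n35
[[0.5093, 0.1615], [0.5227, -0.0412], [0.6981, 0.1738], [0.7119, -0.0294]]
centre [0.6105 0.0662] widths 0.2031 0.1892
in base [-0.0441  0.0002]
```

>>> {"method": "jog_arm", "body": {"plan": [[[-0.02, 0.03, 0.02, 0.17], [-0.04, 0.06, 0.03, 0.34], [-0.06, 0.09, 0.03, 0.51], [-0.08, 0.12, 0.03, 0.68], [-0.1, 0.15, 0.03, 0.85], [-0.11, 0.18, 0.03, 1.02], [-0.12, 0.21, 0.03, 1.19], [-0.13, 0.24, 0.03, 1.36], [-0.135, 0.27, 0.03, 1.5], [-0.135, 0.289, 0.02, 1.574], [-0.135, 0.289, 0.0, 1.574], [-0.135, 0.289, 0.0, 1.574]]]}}

```text
clock: 6.78
ee_pos: [0.4752, 0.0649, 0.1614]
orientation: [-0.002, 0.689, 0.725, -0.001]
ft_force: [-0.5, -0.3, 0.2]
finger_gap: 1.0
```

```bash
python3 -c "
from rig import arm
s=arm.read_state();print(s['ee_pos'],s['orientation'],s['joint_pos'])
import numpy as np;q=s['orientation'];print(2*np.arctan2(q[2],q[1])-np.pi/2)"
```

```text
[0.47519223 0.06490685 0.16139858] [-0.00182134  0.68858216  0.72515514 -0.00114897] [-3.22844526e-02  1.68073291e-01 -3.18407921e-01  1.08856393e+00
  7.05152730e-04 -8.40138406e-02]
0.05172788990249666
```

>>> {"method": "jog_arm", "body": {"plan": [[[0, 0, -0.04, 0], [0, 0, -0.08, 0], [0, 0, -0.095, 0], [0, 0, -0.1, 0], [0, 0, -0.1, 0]]]}}

```text
clock: 7.4
ee_pos: [0.4781, 0.0638, 0.0642]
orientation: [0.0, 0.689, 0.725, 0.001]
ft_force: [0.7, -0.0, 1.0]
finger_gap: 1.003
```

```bash
python3 snap.py 4
```

```text
7.5 [0.4784 0.0637 0.0646] [-0.15  0.31 -0.04]
```

View pics/s4.png

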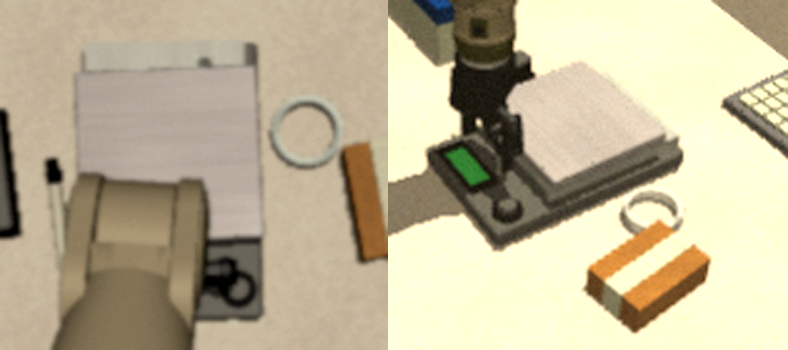

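>>> {"method": "jog_arm", "body": {"plan": [[[0.01, 0.0005, 0, 0], [0.02, 0.001, 0, 0], [0.024, 0.001, 0, 0], [0.027, 0.0013, 0, 0], [0.03, 0.0014, 0, 0], [0.032, 0.0015, 0, 0], [0.034, 0.0016, 0, 0]]]}}

```text
clock: 8.38
ee_pos: [0.5105, 0.0654, 0.063]
orientation: [-0.001, 0.689, 0.725, -0.001]
ft_force: [-3.5, -0.4, 1.7]
finger_gap: 1.0
```

>>> {"method": "jog_arm", "body": {"plan": [[[0.003, 0.00015, 0, 0], [0.006, 0.0003, 0, 0], [0.009, 0.0004, 0, 0], [0.012, 0.0006, 0, 0]]]}}

```text
clock: 8.88
ee_pos: [0.5235, 0.0659, 0.0632]
orientation: [-0.0, 0.689, 0.725, -0.0]
ft_force: [-4.0, 0.8, -1.0]
finger_gap: 0.998
```

>>> {"method": "jog_arm", "body": {"plan": [[[0.003, 0.00015, 0, 0], [0.006, 0.0003, 0, 0], [0.009, 0.0004, 0, 0], [0.012, 0.0006, 0, 0]]]}}

```text
clock: 9.38
ee_pos: [0.5366, 0.0665, 0.0637]
orientation: [0.001, 0.689, 0.725, 0.001]
ft_force: [0.8, -0.6, 0.8]
finger_gap: 1.0
```

```bash
python3 snap.py 5
```

```text
9.475 [0.5368 0.0666 0.0638] [ 0.3  -0.29  1.  ]
```

View pics/s5.png

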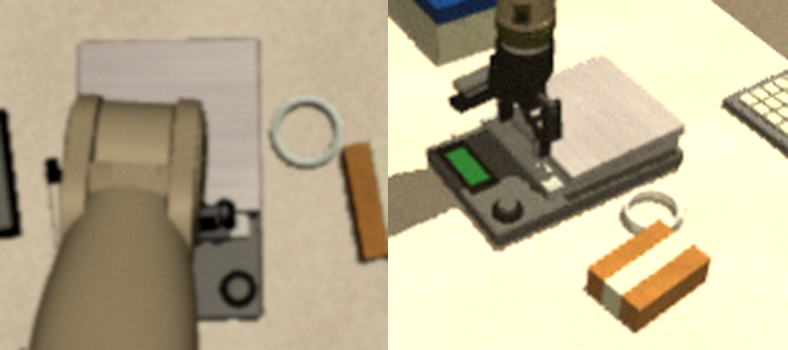

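```bash
cat > ht.py <<'E'
import sys
from m import *
# height plane fit of the platform top from depth, in base frame; with back/right edges
i=sys.argv[1]; f=np.load(f"top{i}.npz"); P=cloud("top",f["d"]).reshape(-1,3)
b=.047;c,s=np.cos(b),np.sin(b); q=P[:,:2]-[.6545,.068]; B=np.c_[q@[c,s],q@[-s,c],P[:,2]]
x0,x1,y0,y1=map(float,sys.argv[2:6])
B=B[(B[:,0]>x0)&(B[:,0]<x1)&(B[:,1]>y0)&(B[:,1]<y1)&(B[:,2]>.07)&(B[:,2]<.1)]
A=np.c_[B[:,:2],np.ones(len(B))]; k=np.linalg.lstsq(A,B[:,2],rcond=None)[0]; print("n",len(B),"slope x,y",k[:2].round(4),"z at origin",k[2].round(4),"median z",np.median(B[:,2]).round(4))
E
python3 ht.py 3 -.12 .04 -.09 .09; python3 ht.py 5 0.02 .09 -.09 .09; python3 ht.py 5 -.07 .09 -.09 -.04
python3 - <<'E'
from m import *
im=np.load("top5.npz")["im"]; g=gaussian_filter(im.astype(float),(.5,.5,0)); Z=lambda x,y:((x+.5)/2.5-.5+220,(y+.5)/2.5-.5+105)
for a,b in[((80,41),(257,38)),((258,40),(261,208))]:
    m,d,r,n=edge("top",g,Z(*a),Z(*b),.086,half=2); print(m,ang(d),r,n)
    t=.047;q=m-[.6545,.068];print("base",q@[np.cos(t),np.sin(t)],q@[-np.sin(t),np.cos(t)])
E
```

```text
n 3868 slope x,y [-0.0007 -0.0012] z at origin 0.087 median z 0.087
n 1457 slope x,y [ 0.0429 -0.0258] z at origin 0.0841 median z 0.0862
n 999 slope x,y [ 0.0444 -0.0263] z at origin 0.084 median z 0.086
[0.73769876 0.07028015] 0.04885671828542226 1.3438107157034538 38
base 0.0832140116325312 -0.0016312736522231211
[ 0.66233469 -0.03421406] 0.023219008235076277 0.6435818880833717 27
base 0.00302374852715994 -0.10246927951928232
```

The groove and pocket feet have dropped (tilt about 0.05 rad). The cone foot is about 19 mm short of home. I'll go on in smaller steps.

>>> {"method": "jog_arm", "body": {"plan": [[[0.002, 0.0001, 0, 0], [0.004, 0.0002, 0, 0], [0.006, 0.0003, 0, 0], [0.008, 0.0004, 0, 0], [0.01, 0.0005, 0, 0], [0.01, 0.0005, 0, 0]]]}}

```text
clock: 10.22
ee_pos: [0.544, 0.0663, 0.0631]
orientation: [-0.0, 0.689, 0.724, -0.001]
ft_force: [-5.1, -2.9, 2.0]
finger_gap: 0.999
```

>>> {"method": "jog_arm", "body": {"plan": [[[0.001, 0, 0, 0], [0.002, 0.0001, 0, 0], [0.003, 0.00015, 0, 0], [0.003, 0.00015, 0, 0]]]}}

```text
clock: 10.72
ee_pos: [0.5467, 0.0664, 0.0631]
orientation: [-0.0, 0.689, 0.724, -0.002]
ft_force: [-5.4, -3.4, 3.1]
finger_gap: 1.005
```

```bash
python3 snap.py 6;python3 ht.py 6 0.0 .09 -.09 .09; python3 ht.py 6 -.07 .09 -.09 -.04
```

```text
10.825 [0.5468 0.0664 0.0631] [-5.58 -3.45  2.6 ]
n 1552 slope x,y [ 0.0407 -0.0191] z at origin 0.0842 median z 0.0866
n 1056 slope x,y [ 0.0502 -0.0097] z at origin 0.0842 median z 0.0854
```

View pics/s6.png

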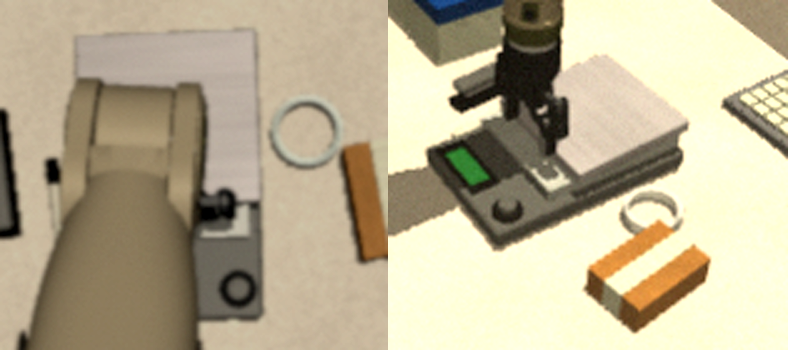

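```bash
cat > be.py <<'E'
import sys
from m import *
def be(i,segs):
    im=np.load(f"top{i}.npz")["im"]; g=gaussian_filter(im.astype(float),(.5,.5,0)); Z=lambda x,y:((x+.5)/2.5-.5+220,(y+.5)/2.5-.5+105)
    for a,b,z in segs:
        m,d,r,n=edge("top",g,Z(*a),Z(*b),z,half=2)
        t=.047;q=m-[.6545,.068];print(m.round(4),"ang %.4f"%ang(d),"res %.1f n%d"%(r,n),"base",(q@[np.cos(t),np.sin(t)]).round(4),(q@[-np.sin(t),np.cos(t)]).round(4))
E
python3 -c "
from be import *
be(6,[((76,36),(254,30),.088),((254,32),(259,200),.085),((215,201),(257,199),.082)])
be(5,[((80,41),(257,38),.088),((258,40),(261,208),.085),((240,211),(258,210),.082)])"
```

```text
[0.7458 0.0739] ang 0.0575 res 1.2 n39 base 0.0915 0.0016
[ 0.6501 -0.0317] ang 0.0212 res 5.0 n34 base -0.0091 -0.0993
[ 0.5601 -0.009 ] ang 0.2432 res 1.9 n34 base -0.0979 -0.0725
[0.7372 0.0702] ang 0.0489 res 1.3 n38 base 0.0827 -0.0017
[ 0.6625 -0.0342] ang 0.0232 res 0.6 n27 base 0.0032 -0.1025
[ 0.5516 -0.0226] ang 0.0844 res 0.5 n40 base -0.1071 -0.0856
```

>>> {"method": "jog_arm", "body": {"plan": [[[0.002, 0.0001, 0, 0], [0.004, 0.0002, 0, 0], [0.005, 0.0002, 0, 0], [0.005, 0.0002, 0, 0]]]}}

```text
clock: 11.32
ee_pos: [0.5519, 0.0666, 0.0633]
orientation: [-0.0, 0.689, 0.724, -0.002]
ft_force: [-6.5, -2.1, 3.5]
finger_gap: 0.999
```

>>> {"method": "jog_arm", "body": {"plan": [[[0.001, 0, 0, 0], [0.002, 0.0001, 0, 0], [0.002, 0.0001, 0, 0]]]}}

```text
clock: 11.7
ee_pos: [0.5535, 0.0666, 0.0634]
orientation: [-0.001, 0.69, 0.724, -0.002]
ft_force: [-6.1, -3.4, 6.0]
finger_gap: 0.996
```

```bash
python3 snap.py 7;python3 ht.py 7 0.0 .09 -.09 .09; python3 ht.py 7 -.07 .09 -.09 -.04
python3 -c "
from be import *
be(7,[((76,32),(254,26),.086)])"
```

```text
11.8 [0.5536 0.0666 0.0634] [-6.58 -2.75  5.62]
n 1377 slope x,y [ 0.0463 -0.0181] z at origin 0.0825 median z 0.0854
n 1057 slope x,y [ 0.0441 -0.0109] z at origin 0.0832 median z 0.0842
[0.7528 0.0755] ang 0.0613 res 1.7 n39 base 0.0985 0.0029
```

View pics/s7.png

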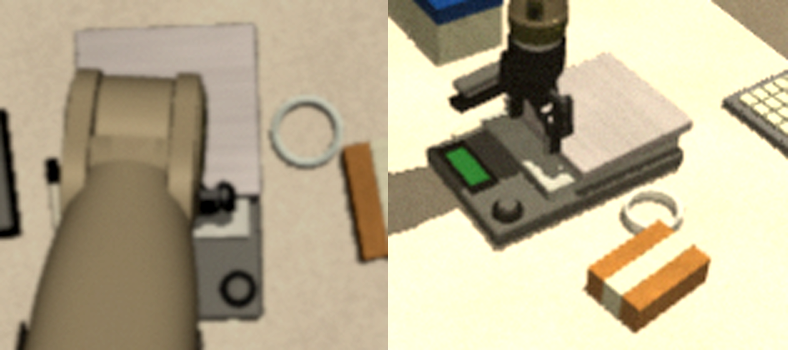

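>>> {"method": "jog_arm", "body": {"plan": [[[-0.003, 0, 0, 0], [-0.006, 0, 0, 0], [-0.006, 0, 0, 0]]]}}

```text
clock: 12.18
ee_pos: [0.5495, 0.0677, 0.0634]
orientation: [0.0, 0.689, 0.725, 0.0]
ft_force: [0.4, 0.3, -0.7]
finger_gap: 1.001
```

```bash
python3 snap.py 8;python3 ht.py 8 0.0 .09 -.09 .09; python3 ht.py 8 -.07 .09 -.09 -.04
python3 -c "
from be import *
be(8,[((76,32),(254,26),.086)])"
```

```text
12.275 [0.5496 0.0676 0.0634] [-0.59  0.5  -0.15]
n 1535 slope x,y [ 0.0399 -0.015 ] z at origin 0.0825 median z 0.0848
n 1068 slope x,y [0.0389 0.0036] z at origin 0.0838 median z 0.0838
[0.7528 0.0769] ang 0.0646 res 1.4 n38 base 0.0986 0.0043
```

>>> {"method": "jog_arm", "body": {"plan": [[[0, 0, 0, -0.03], [0.003, 0.0, 0, -0.03], [0.006, 0.0, 0, -0.03], [0.006, 0.0, 0, -0.03]]]}}

```text
clock: 12.78
ee_pos: [0.5547, 0.0683, 0.0632]
orientation: [-0.001, 0.7, 0.715, 0.0]
ft_force: [-2.7, 2.3, 3.3]
finger_gap: 0.994
```

>>> {"method": "jog_arm", "body": {"plan": [[[0.001, 0, 0, 0], [0.002, 0, 0, 0], [0.002, 0.0, 0, 0]]]}}

```text
clock: 13.15
ee_pos: [0.5559, 0.0684, 0.0631]
orientation: [-0.001, 0.7, 0.715, -0.0]
ft_force: [-5.9, 3.8, 4.3]
finger_gap: 1.003
```

```bash
python3 snap.py 9;python3 ht.py 9 0.0 .09 -.09 .09; python3 ht.py 9 -.07 .09 -.09 -.04
python3 -c "
from be import *
be(9,[((76,30),(254,25),.086)])"
```

```text
13.25 [0.5559 0.0684 0.0631] [-5.02  3.75  4.62]
n 1317 slope x,y [ 0.0319 -0.0127] z at origin 0.0825 median z 0.0846
n 1063 slope x,y [ 0.0313 -0.0101] z at origin 0.0827 median z 0.0836
[0.7542 0.0757] ang 0.0833 res 1.4 n29 base 0.0999 0.003
```

>>> {"method": "jog_arm", "body": {"plan": [[[-0.003, 0, 0, 0], [-0.006, 0, 0, 0], [-0.006, 0, 0, 0]]]}}

```text
clock: 13.62
ee_pos: [0.5515, 0.0672, 0.0634]
orientation: [0.0, 0.7, 0.714, 0.0]
ft_force: [0.1, 0.9, -0.2]
finger_gap: 1.001
```

```bash
python3 snap.py 10;python3 ht.py 10 0.0 .09 -.09 .09; python3 ht.py 10 -.07 .09 -.09 -.04
python3 -c "
from be import *
be(10,[((76,30),(254,25),.086)])"
```

```text
13.725 [0.5517 0.0673 0.0634] [-0.06  0.03  0.46]
n 1461 slope x,y [ 0.0209 -0.0118] z at origin 0.083 median z 0.0844
n 1058 slope x,y [ 0.0298 -0.0175] z at origin 0.0822 median z 0.0836
[0.7539 0.0737] ang 0.0781 res 2.3 n39 base 0.0995 0.001
```

View pics/s10.png

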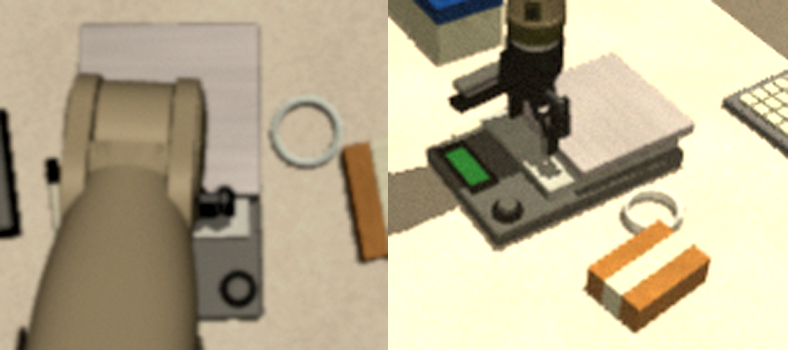

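```bash
python3 -c "
from be import *
be(10,[((80,24),(258,24),.085),((259,26),(261,190),.084),((240,195),(258,194.5),.083)])
be(8,[((77,30),(255,25),.086)])"
python3 - <<'E'
import cv2,numpy as np
im=np.load("top10.npz")["im"][108:195,245:330]
cv2.imwrite("pics/z10.png",np.clip(cv2.resize(im[:,:,::-1],None,fx=6.5,fy=6.5,interpolation=cv2.INTER_NEAREST).astype(float)*1.8-30,0,255))
E
```

```text
[0.7568 0.0699] ang 0.0236 res 0.4 n40 base 0.1022 -0.0029
[ 0.672  -0.0332] ang -0.0141 res 2.1 n28 base 0.0127 -0.1019
[ 0.568  -0.0245] ang 0.1311 res 0.4 n28 base -0.0907 -0.0883
[0.7525 0.0789] ang 0.0620 res 1.4 n35 base 0.0984 0.0063[ WARN:0@0.068] global loadsave.cpp:1063 imwrite_ Unsupported depth image for selected encoder is fallbacked to CV_8U.
```

View pics/z10.png

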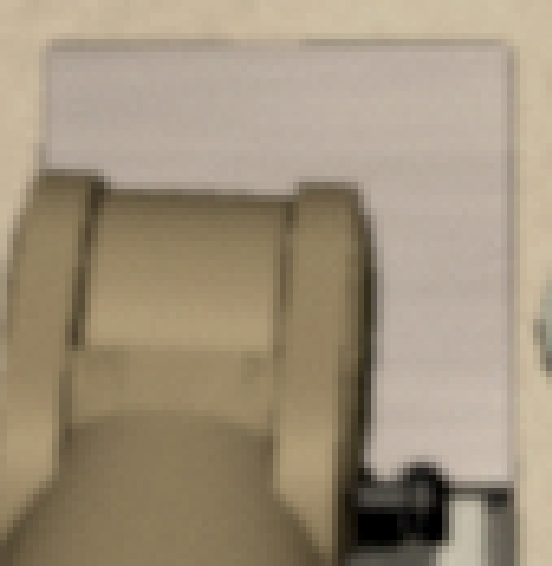

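>>> {"method": "jog_arm", "body": {"plan": [[[-0.01, 0, 0, 0], [-0.03, 0, 0, 0], [-0.05, 0, 0.03, 0], [-0.1, 0, 0.06, 0], [-0.14, 0, 0.1, 0], [-0.14, 0, 0.12, 0]]]}}

```text
clock: 14.48
ee_pos: [0.4083, 0.0677, 0.185]
orientation: [0.0, 0.7, 0.714, 0.0]
ft_force: [1.1, -0.1, -0.5]
finger_gap: 1.0
```

```bash
python3 snap.py 11;python3 ht.py 11 -0.02 .09 -.09 .09; python3 ht.py 11 -.07 .09 -.09 .09
python3 -c "
from be import *
be(11,[((80,24),(258,24),.085),((80,25),(83,190),.084),((259,26),(261,190),.084),((85,195),(258,194.5),.083)])"
```

```text
14.575 [0.412  0.0675 0.1857] [ 0.31  0.05 -0.07]
n 2609 slope x,y [ 0.0276 -0.0125] z at origin 0.0825 median z 0.0834
n 3812 slope x,y [ 0.0285 -0.0126] z at origin 0.0824 median z 0.0827
[0.7569 0.0699] ang 0.0227 res 0.5 n40 base 0.1023 -0.0029
[0.6618 0.1677] ang 0.0428 res 1.1 n37 base 0.012 0.0993
[ 0.6687 -0.0333] ang -0.0123 res 2.5 n27 base 0.0095 -0.1019
[0.5605 0.0615] ang 0.0273 res 0.4 n40 base -0.0942 -0.002
```

View pics/s11.png

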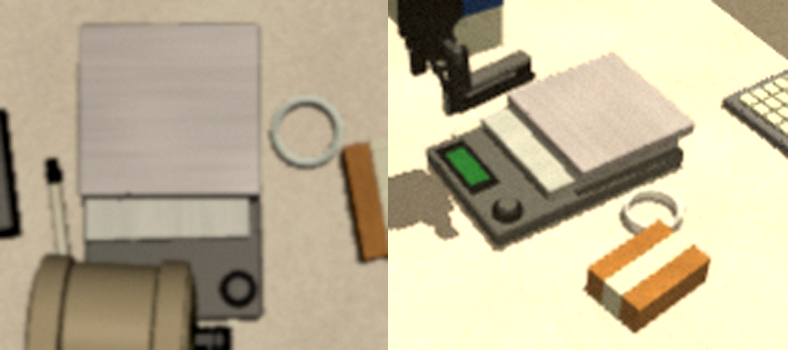

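```bash
python3 -c "
from be import *
be(11,[((88,241),(246,238.5),.055),((85,205),(85.5,236),.055),((249,205),(249.5,234),.055),((262,205),(263,310),.035)])
Z=lambda x,y:((x+.5)/2.5-.5+220,(y+.5)/2.5-.5+105)
print(plane('top',[Z(238,288)],.052))"
python3 - <<'E'
import cv2,numpy as np
im=np.load("top11.npz")["im"][108:240,245:330]
cv2.imwrite("pics/z11.png",np.clip(cv2.resize(im[:,:,::-1],None,fx=4.5,fy=4.5,interpolation=cv2.INTER_NEAREST).astype(float)*1.8-30,0,255).astype(np.uint8))
E
```

```text
[0.5215 0.0668] ang 0.0477 res 1.4 n40 base -0.1329 0.0051
[0.5366 0.1567] ang 0.2338 res 2.0 n33 base -0.1136 0.0941
[ 0.5438 -0.0226] ang 0.2086 res 1.5 n38 base -0.1149 -0.0853
[ 0.5037 -0.0388] ang 0.0245 res 0.8 n40 base -0.1556 -0.0996
[[ 0.46799258 -0.01286135  0.052     ]]
```

View pics/z11.png

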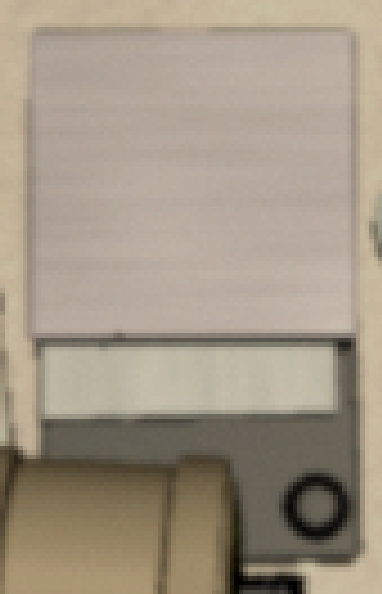

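The front view with the arm clear: the deck's front edge gives a frame shift of +7 mm and a base yaw of 0.048. The platform is turned about 0.022 clockwise of the base, with the cone foot half in. I'll turn it back with a front push, yawing the gripper +0.02.

>>> {"method": "jog_arm", "body": {"plan": [[[0.0, 0, -0.02, 0.02], [0.04, 0, -0.06, 0.02], [0.08, 0, -0.09, 0.02], [0.1, 0, -0.12, 0.02], [0.12, 0, -0.12, 0.02], [0.135, 0, -0.12, 0.02], [0.138, 0, -0.12, 0.02], [0.141, 0, -0.12, 0.02], [0.144, 0, -0.12, 0.02], [0.144, 0, -0.12, 0.02]]]}}

```text
clock: 15.82
ee_pos: [0.5551, 0.0675, 0.0634]
orientation: [0.0, 0.693, 0.721, 0.0]
ft_force: [-0.3, 0.1, 0.3]
finger_gap: 1.002
```

>>> {"method": "jog_arm", "body": {"plan": [[[0.001, 0, 0, 0], [0.001, 0, 0, 0]]]}}

```text
clock: 16.08
ee_pos: [0.5559, 0.0674, 0.0634]
orientation: [-0.0, 0.693, 0.721, -0.0]
ft_force: [-0.8, -0.4, 0.9]
finger_gap: 0.998
```

>>> {"method": "jog_arm", "body": {"plan": [[[0.001, 0, 0, 0], [0.001, 0, 0, 0]]]}}

```text
clock: 16.32
ee_pos: [0.557, 0.0675, 0.0633]
orientation: [-0.0, 0.693, 0.721, -0.0]
ft_force: [-2.9, -1.0, 1.3]
finger_gap: 1.0
```

```bash
python3 snap.py 12;python3 ht.py 12 -0.02 .09 -.09 .09
python3 -c "
from be import *
be(12,[((80,24),(258,23),.085)])"
```

```text
16.425 [0.557  0.0675 0.0633] [-2.22 -2.34  3.3 ]
n 1433 slope x,y [ 0.0139 -0.0046] z at origin 0.0819 median z 0.0827
[0.7565 0.0699] ang 0.0250 res 0.7 n40 base 0.102 -0.0029
```

>>> {"method": "jog_arm", "body": {"plan": [[[0.001, 0, 0, 0], [0.001, 0, 0, 0]]]}}

```text
clock: 16.68
ee_pos: [0.5572, 0.0675, 0.0632]
orientation: [-0.001, 0.693, 0.721, -0.001]
ft_force: [-6.5, -0.9, 4.1]
finger_gap: 1.006
```

>>> {"method": "jog_arm", "body": {"plan": [[[-0.003, 0, 0, 0], [-0.006, 0, 0, 0], [-0.006, 0, 0, 0]]]}}

```text
clock: 17.05
ee_pos: [0.5524, 0.0676, 0.0634]
orientation: [0.0, 0.693, 0.721, 0.0]
ft_force: [0.7, 0.6, 0.9]
finger_gap: 1.002
```

```bash
python3 snap.py 13;python3 ht.py 13 -0.02 .09 -.09 .09;python3 ht.py 13 -.07 .09 -.09 -.04
python3 -c "
from be import *
be(13,[((80,24),(258,23),.085)])"
```

```text
17.15 [0.5526 0.0675 0.0634] [ 0.02 -0.25 -0.63]
n 1563 slope x,y [0.0032 0.0026] z at origin 0.082 median z 0.0821
n 1051 slope x,y [ 0.0031 -0.004 ] z at origin 0.0816 median z 0.0818
[0.7566 0.0642] ang 0.0232 res 0.7 n37 base 0.1018 -0.0086
```

View pics/s13.png

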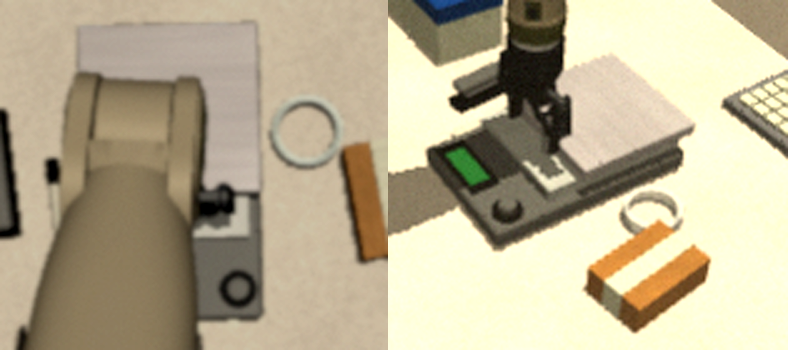

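The platform has dropped: the slope is about 0.003 and the top is at 82 mm. I'll withdraw and verify while closing the gripper for the key.

>>> {"method": "jog_arm", "body": {"plan": [[[-0.01, 0, 0, 0], [-0.03, 0, 0, 0], [-0.05, 0, 0.03, 0], [-0.1, 0, 0.06, 0], [-0.14, 0, 0.1, 0], [-0.14, 0, 0.12, 0], [-0.14, 0, 0.12, 0]]], "jaw": 0, "newtons": 40}}

```text
clock: 18.02
ee_pos: [0.4129, 0.0675, 0.1849]
orientation: [0.002, 0.693, 0.721, 0.002]
ft_force: [1.0, -1.2, -0.4]
finger_gap: 0.002
```

```bash
python3 snap.py 14;python3 ht.py 14 -0.07 .09 -.09 .09;
python3 -c "
from be import *
be(14,[((78,25),(257,22),.083),((78,25),(83,190),.083),((258,26),(260,188),.083),((85,194),(258,191),.083)])
Z=lambda x,y:((x+.5)/2.5-.5+220,(y+.5)/2.5-.5+105)"
```

```text
18.125 [0.4121 0.0675 0.1828] [-0.75 -0.41  0.19]
n 3796 slope x,y [0.0055 0.0015] z at origin 0.0819 median z 0.082
[0.7572 0.0641] ang 0.0228 res 0.7 n36 base 0.1024 -0.0088
[0.6602 0.1692] ang 0.0670 res 1.2 n37 base 0.0105 0.1008
[ 0.663  -0.0326] ang 0.0102 res 3.9 n39 base 0.0037 -0.1009
[0.5661 0.058 ] ang -0.0224 res 1.3 n22 base -0.0888 -0.0058
```

View pics/s14.png

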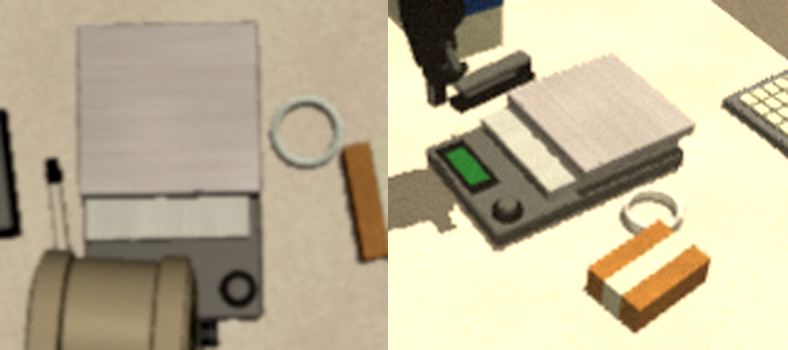

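Run:
```python
from m import *
for i in (3,11,14):
    im=np.load(f"top{i}.npz")["im"]; lab=cv2.cvtColor(im.astype(np.float32)/255,cv2.COLOR_RGB2LAB); lab=cv2.GaussianBlur(lab,(5,5),1)
    f=lab[:,:,2]   # b channel: table yellower than the steel
    cy=slice(130,170); s=np.median(f[140:160,270:310])
    m=((f<s+3)&(lab[:,:,0]>np.median(lab[140:160,270:310,0])-12)).astype(np.uint8); 
    m[:105]=0;m[:,:240]=0;m[:,332:]=0;m[240:]=0
    m=cv2.morphologyEx(m,cv2.MORPH_OPEN,np.ones((9,9)))
    n,l,st,_=cv2.connectedComponentsWithStats(m); k=1+np.argmax(st[1:,4]); c=max(cv2.findContours((l==k).astype(np.uint8),0,cv2.CHAIN_APPROX_NONE)[0],key=len)[:,0].astype(float)
    W=plane("top",c,.088 if i==3 else .083)[:,:2].astype(np.float32)
    r=cv2.minAreaRect(W*1000); print(i,[np.round(q,1) for q in r], "rad",np.radians(r[2]),np.radians(r[2]-90))
    # back edge: per-column topmost
    x0,x1=c[:,0].min()+8,c[:,0].max()-8
    p=np.array([[u,c[c[:,0]==u,1].min()] for u in np.arange(x0,x1)]); Wb=plane("top",p,.083); print("  back slope",-np.polyfit(Wb[:,1],Wb[:,0],1)[0])
    for nm,fn in(("L",min),("R",max)):
        p=np.array([[fn(c[c[:,1]==v,0]),v] for v in np.arange(c[:,1].min()+8,c[:,1].min()+60)]); Wl=plane("top",p,.083); print("  ",nm,np.polyfit(Wl[:,0],Wl[:,1],1)[0])
```

```text
3 [array([625.9,  67.6]), array([218.2, 203.1]), np.float64(3.4)] rad 0.05935944304693913 -1.5114368837479575
  back slope 0.024831803361535686
   L 0.032935770131727035
   R 0.07131087218376264
11 [array([661.4,  68. ]), array([188.6, 202. ]), np.float64(1.3)] rad 0.022954684252260854 -1.5478416425426358
  back slope 0.022897528014040745
   L 0.03219119777293623
   R 0.029781363803346703
14 [array([661.5,  68.7]), array([188.6, 203.3]), np.float64(1.4)] rad 0.023737354007121517 -1.547058972787775
  back slope 0.022897528014040745
   L 0.06152588121236195
   R 0.04868864215357709
```

The side edges now read 0.049–0.062 (base 0.048), y is about 0 and the top is level at 82–83 mm. The platform is home, so next is the key.

>>> {"method": "jog_arm", "body": {"plan": [[[0.02, -0.03, 0, 0], [0.04, -0.06, -0.02, 0], [0.056, -0.08, -0.05, 0], [0.056, -0.08, -0.09, 0], [0.056, -0.08, -0.11, 0], [0.056, -0.08, -0.115, 0], [0.056, -0.08, -0.115, 0]]]}}

```text
clock: 19.0
ee_pos: [0.4679, -0.0124, 0.0677]
orientation: [-0.001, 0.693, 0.721, -0.0]
ft_force: [0.5, -0.6, 0.1]
finger_gap: -0.001
```

```bash
python3 snap.py 15
```

```text
19.1 [ 0.4689 -0.0125  0.0689] [-0.02  0.49  0.16]
```

View pics/s15.png

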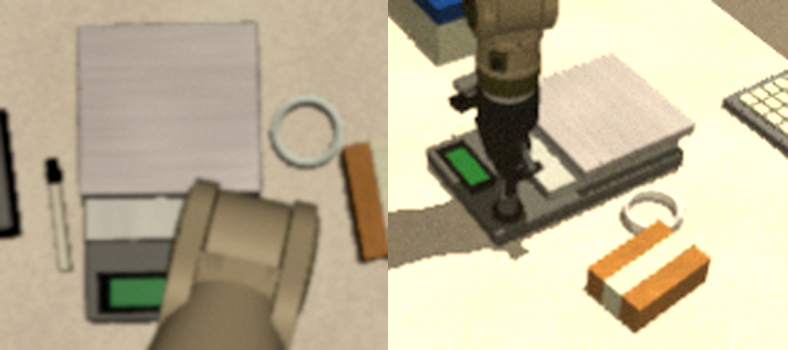

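The closed fingers stand directly over the key. I'll press in steps.

>>> {"method": "jog_arm", "body": {"plan": [[[0, 0, -0.008, 0], [0, 0, -0.014, 0], [0, 0, -0.018, 0], [0, 0, -0.02, 0], [0, 0, -0.02, 0]]]}}

```text
clock: 19.73
ee_pos: [0.4682, -0.0124, 0.0484]
orientation: [-0.0, 0.693, 0.721, 0.0]
ft_force: [-0.1, 0.7, 3.7]
finger_gap: 0.003
```

>>> {"method": "jog_arm", "body": {"plan": [[[0, 0, -0.001, 0], [0, 0, -0.002, 0], [0, 0, -0.003, 0], [0, 0, -0.003, 0]]]}}

```text
clock: 20.23
ee_pos: [0.4682, -0.0124, 0.046]
orientation: [0.0, 0.693, 0.721, 0.0]
ft_force: [-3.5, 1.0, 10.1]
finger_gap: -0.0
```

The key bottomed at 46 mm, where the force rose to 10 N. I'll release it and retreat.

>>> {"method": "jog_arm", "body": {"plan": [[[0, 0, 0, 0], [0, 0, 0.01, 0], [0, 0, 0.03, 0], [-0.02, 0, 0.07, 0], [-0.06, 0.03, 0.11, 0], [-0.08, 0.08, 0.15, 0], [-0.08, 0.13, 0.15, 0], [-0.08, 0.18, 0.15, 0], [-0.08, 0.23, 0.15, 0], [-0.08, 0.25, 0.15, 0], [-0.08, 0.25, 0.15, 0]]]}}

```text
clock: 21.6
ee_pos: [0.3882, 0.2387, 0.1952]
orientation: [0.0, 0.692, 0.722, 0.0]
ft_force: [-0.3, -0.9, 0.1]
finger_gap: -0.0
```

```bash
python3 snap.py 16;python3 ht.py 16 -0.07 .09 -.09 .09
python3 - <<'E'
from m import *
f=np.load("top16.npz");P=cloud("top",f["d"]); q=P-np.array([.468,-.0128,0]); m=np.hypot(q[...,0],q[...,1])<.009; print("key z",np.median(P[m][:,2]),m.sum())
f=np.load("top0.npz");P=cloud("top",f["d"]); print("before",np.median(P[m][:,2]))
E
```

```text
21.7 [0.3881 0.2372 0.1952] [-0.31 -0.24 -0.46]
n 3800 slope x,y [0.0052 0.0006] z at origin 0.0819 median z 0.0819
key z 0.05054858025820341 34
before 0.05129962765618701
```

View pics/s16.png

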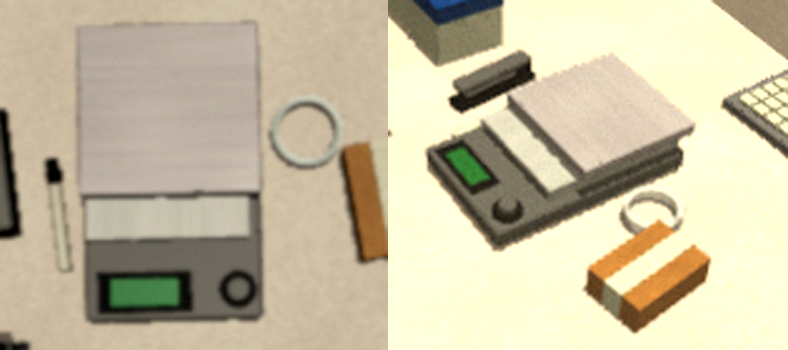

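```bash
python3 -c "
from rig import ticket
print(ticket.sign_off())"
```

```text
the job is handed in; nothing more can be done
None
```

The platform is back on its three seats, the zero key was pressed to the bottom and released, and the job is handed in at 21.7 s on the robot's clock. The sign-off gives no verdict.

**What I did:**
- I squared the platform with a two-finger push on its right side.
- I then slid it to +x from the front.
- The cone foot stuck half in, with the platform turned about 0.02 rad clockwise, so I backed off and pushed again with the gripper yawed. That push seated it. The highest wrist force I read while pushing the platform was about 8 N.
- I pressed the key straight down. It bottomed at 46 mm (6 mm of travel) and the force rose to 10 N.

**Last checks:**
- **Platform height:** the top read 82 mm. It had read 87 mm on the deck, so it dropped the expected 5 mm.
- **Tilt:** about 0.005 rad, against the 0.02 limit. This small slope stayed the same in the last two full checks.
- **Position:** x is about +7 mm, matching the frame shift I measured, and y is about 0. I measured this just before pressing the key.
- **Key:** its top read 50.5 mm, against 51.3 mm before pressing, which is within the depth noise.
- **Bystanders:** the tape roll, marker, stapler and parcel look unmoved in the pictures. The arm stayed well away from the mask box, mug and cleaner.

**One disagreement:** the platform's side edges gave a yaw of 0.049–0.062 rad (base 0.048), but the back edge fit gave 0.023. I put the back edge down to coarse pixels, because that fit did not change when the platform turned. Even taken at face value, it is within the 0.04 limit.

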